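Load a cup into the spring cup dispenser

ROBOT

A 6-joint arm with a two-finger parallel gripper is mounted at the origin on the work surface. World frame = base frame: x ahead of the robot, y to its left, z up, the work surface at z = 0. Lengths are in mm, angles in rad, forces in N, time in s.
With the tool pointing down it reaches from about 350 to 875 mm from the base axis. Payload 4.2 kg.
Tool frame: the origin (TCP) lies at the very end of the fingers, on their centre line; the grasp point (between the pads) lies arm.grip_point_offset behind it (arm.grip_point_offset is the distance from the TCP to the grasp point, in mm); z points along the fingers, y is the line along which they close (so a half turn about z gives the same grasp; the last joint's range is limited). The gripper opens to 85 mm and grips with 20 to 120 N. Pads are 22 mm wide; open, the fingers measure 114 mm over their backs; the gripper's body (76 mm by 85 mm) begins 54 mm behind the grasp point. The pads swing forward as they close: fully open they stand 13 mm farther back than shut.
Start: joints at [1.566, 0.385, 0.008, 0, -1.194, -0.259], TCP at [162.937, 603.366, 231.312] pointing down, gripper open.
Joint ranges: [-3.14, 3.14], [-1.21, 2.06], [-1.07, 1.41], [-3.16, 2.05], [-2.99, -0.16], [-3.1, 3.1]. Speed limits (rad/s): [2.79, 2.79, 3.14, 3.14, 3.14, 3.14].

INTERFACE

Orientations are given as a unit quaternion [x, y, z, w].
In Python, from bench import arm, cams, ticket gives the robot as it stands.
- The arm moves only by the tool servo_tool, never from a script. Its argument "commands" is a list that holds one entry, the list of rows, each a list of 7 numbers: the closure in counts, from 0 (fully open) to 255 (shut), then the shift along the tool's x, y, z in m, then the turn, a rotation vector about the tool's x, y, z in degrees. In form: [[[grip, x, y, z, ax, ay, az], ...]]. A call has 1 to 10 rows; each row shifts and turns the commanded pose from where the row before left it, along the tool's axes as they then stand; what a row does not reach is not made up. A row lasts 1/12 s, in which the tool goes at most 41.7 mm and 7.16 degrees, less where a joint would pass 70% of its speed; a pose out of reach is approached as far as the arm can. A call with a gripper value outside its range is refused whole. The fingers move at their own pace and stop on an object; the grip force is fixed at half the most. Time passes only in rows, so rows that do not move let the fingers close. It gives the time, the measured TCP pose, the force, the opening and the grip force at its end, in the units of the state.
- arm.read_state(): the state, without advancing time (a new reading comes with each control period).
- cams.get_image(name): name is "scene" or "side" or "wrist"; returns a dict with "frame" (400x640x3 uint8, blue, green, red), "K" (3x3 intrinsics, pixels), "T" (4x4, takes a point from camera to world coordinates). Camera axes: x right, y up, looking along -z (the intrinsics and any distortion apply to the point x, -y, -z); pixel columns grow to the right and rows downward; lengths in mm; the calibration is good to about 2 mm. A picture is of the moment at which its call begins. There is no depth.
- ticket.job_done(): hands the job in; it is judged then, once.
The state is a dict: "clock": time; "joints": joint angles; "joint_vel": joint speeds; "joint_efforts": joint torques, N m; "position": TCP position; "ee_rot": TCP orientation; "contact_force": force on the tool from outside, world axes, zero at the start; "wrist_torque": the same for the moment, N m; "gripper_width": finger opening in mm; "grasp_force": force on a finger pad.
Only numpy, scipy, OpenCV 4.12 (cv2) and the standard library are available. Lean on these libraries where they do the work, as an engineer would, in place of code of your own. Each camera call takes 0.05 s, during which the arm holds its last target. There are 200 camera calls.

TASK

Load the white porcelain cup that stands on the counter into the spring cup dispenser: set it, mouth down as it stands, into the dispenser's funnel, then push it down onto the pile until the three red catches have snapped in over it, and let go. Leave the blue cup where it stands; it does not belong in this dispenser.

Things in the scene. Friction and masses are not known exactly. Their poses are not given: they have to be found in the camera images.
- white_cup_center (a point): White porcelain barrel cup to load, upside down on the counter (flat closed foot up, drawn-in mouth down). 60 mm across, narrowing over its lowest 14 mm to 42; 60 mm tall, 150 g, thin brass band low down. This point: its centre, 30 mm above its lower edge; z up. Gripped from above about 17 mm over this point, the fingers clear the dispenser's funnel. A second white cup is inside the dispenser.
- blue_cup_center (a point): A dark blue cup of the same shape and size, also upside down on the counter; it is to stay where it is. This point is its centre, 30 mm above the counter; z up.
- dispenser_mouth (a point): Brass cage on a round wooden base, fixed. This point: on its axis, level with the undersides of its 3 red catches, 150 mm above the counter; z up. Funnel: 64 mm across, flared to 80 at the rim, 19 mm above this point. A cup set in it rests on the sloped catches (tips 24.5 mm from axis), lower edge level with this point. Pushed (under 20 N) until its top is 3 to 5 mm below this point, it is caught.
- platform (a joint): How far the spring platform in the cage has sunk, m: 0 with the one cup already in it (top just under the catches), about 0.06 with a second cup caught on top, 0.07 at its stop. It pushes up with 6 N at 0, 11 N at 0.07. The new cup pushes the old one down ahead of it; shut fingers fit between the catches.
Things that resemble listed ones, but are neither listed nor needed, are in the scene too. Of the things like the part that bears dispenser_mouth, leave any that is purple; of the rest the larger one is meant.

How it is judged (in metres and radians):
At the end, for the whole second after the job is handed in: The white cup is in the dispenser, mouth down and upright within 10 degrees, within 10 mm of its axis, with its top no more than 4 mm above the level of the catches' undersides, at rest on the pile, the platform sunk by at least 53 mm; the blue cup is within 20 mm of where it stood (horizontal distance between white_cup_center and dispenser_mouth below 0.01 m and z of white_cup_center in the frame of dispenser_mouth between -0.041 and -0.026 m and angle between white_cup_center's own z axis and vertical below 0.17 rad and value of joint platform above 0.053 m and velocity of joint platform between -0.01 and 0.01 m/s and distance of blue_cup_center from where it was at the start of the episode below 0.02 m); the robot touches nothing.
It fails at once if The blue cup is moved by more than 20 mm (distance of blue_cup_center from where it was at the start of the episode above 0.02 m).
It also fails if it takes over 48 s, if anything falls off the work surface, if the arm or the gripper's body presses on something with over 40 N, if the wrist force passes 120 N, or if a joint passes its speed limit or range.

## Working session

There is one attempt and no reset: what is moved stays moved. The work goes in short steps, Python scripts to look and compute and a tool call to move; the robot and the scene stay as the last step left them, time stands still between calls to the robot, and variables do not carry over. Pictures are saved under pics/ and viewed, at most 10 in all, crops included, and the job is handed in when it is done.

Besides the shell and the picture viewer there is one more tool, called after "Emit:" by a JSON object that holds its "name" and its "arguments". servo_tool: Moves the arm, as the interface text tells. Its arguments: {"type":"object","properties":{"commands":{"type":"array","items":{"type":"array","items":{"type":"array","items":{"type":"number"}}}}},"required":["commands"]}

```bash
mkdir -p pics; cat > h.py <<'E'
import numpy as np, cv2
from bench import arm, cams, ticket
def ray(im,u,v):
    K,T=np.array(im["K"]),np.array(im["T"])
    d=np.linalg.inv(K)@[u,v,1]; d=T[:3,:3]@[d[0],-d[1],-d[2]]
    return T[:3,3],d/np.linalg.norm(d)
def onplane(im,u,v,z):
    o,d=ray(im,u,v); return o+d*(z-o[2])/d[2]
def proj(im,p):
    K,T=np.array(im["K"]),np.array(im["T"])
    c=np.linalg.inv(T)@[*p,1]; q=K@[c[0],-c[1],-c[2]]; return q[:2]/q[2]
E
python3 - <<'E'
from h import *
for n in("scene","side","wrist"):
    im=cams.get_image(n); cv2.imwrite(f"pics/{n}0.png",im["frame"]); print(n,[k for k in im],np.array(im["T"]).round(2).tolist(),np.array(im["K"]).round(0).tolist())
print(arm.read_state(),arm.grip_point_offset)
E
```

```text
scene ['frame', 'K', 'T'] [[-0.4, -0.69, 0.61, 1163.64], [0.92, -0.3, 0.26, 325.35], [0.01, 0.66, 0.75, 872.89], [0.0, 0.0, 0.0, 1.0]] [[472.0, 0.0, 328.0], [0.0, 472.0, 192.0], [0.0, 0.0, 1.0]]
side ['frame', 'K', 'T'] [[0.82, 0.36, -0.44, 91.46], [-0.57, 0.5, -0.65, -612.72], [-0.01, 0.79, 0.62, 773.92], [0.0, 0.0, 0.0, 1.0]] [[501.0, 0.0, 323.0], [0.0, 501.0, 201.0], [0.0, 0.0, 1.0]]
wrist ['frame', 'K', 'T'] [[-0.26, 0.92, 0.28, 232.84], [-0.97, -0.25, -0.07, 584.43], [0.0, -0.29, 0.96, 372.29], [0.0, 0.0, 0.0, 1.0]] [[291.0, 0.0, 320.0], [0.0, 291.0, 205.0], [0.0, 0.0, 1.0]]
{'clock': 0.15, 'joints': array([ 1.56557498e+00,  3.85419662e-01,  6.96058643e-03, -3.12385571e-04,
       -1.19399029e+00, -2.58577084e-01]), 'joint_vel': array([-4.10841225e-06, -6.96640471e-04,  2.28973137e-03,  1.13301374e-04,
        1.28257410e-04,  3.39231579e-04]), 'joint_efforts': array([-2.28934196e-04, -3.92678475e+01,  1.88581753e+01,  4.18862879e+00,
       -3.43906082e-03, -8.30559941e-07]), 'position': array([162.86404701, 602.97171792, 230.46291672]), 'ee_rot': array([ 9.91305978e-01, -1.31574140e-01, -3.96021093e-05,  8.38240008e-04]), 'contact_force': array([-0.22206416, -0.43596653,  0.14777008]), 'wrist_torque': array([ 0.01079711,  0.01415994, -0.03099524]), 'grasp_force': 0.0, 'gripper_width': 85.54161431396682} 18.700000000000003
```

View pics/scene0.png

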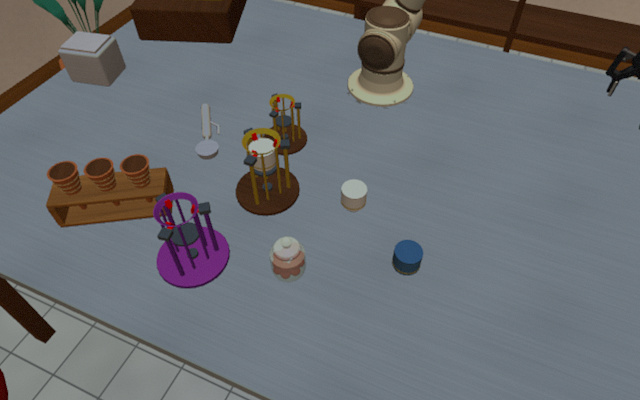

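View pics/side0.png

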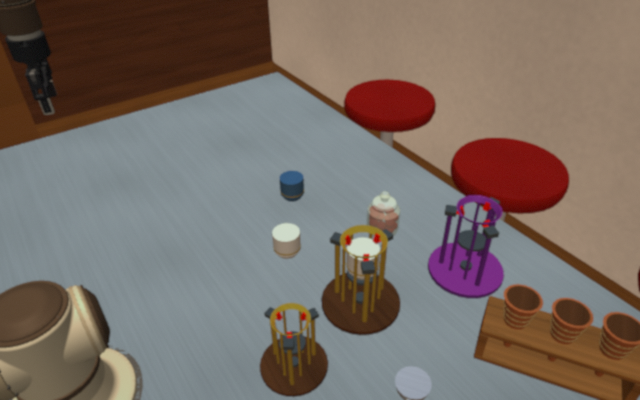

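The scene view shows the white cup near (354,195), the blue cup at (407,256), and the large brass dispenser with its ring at (262,140). In the side view they are at (287,238), (291,185) and (364,243). Now I'll measure them.

```bash
cat > m.py <<'E'
from h import *
R={"scene":((335,175,375,215),(238,122,288,165),(385,235,430,275)),"side":((268,220,306,262),(330,222,395,265),(275,168,308,202))}
for n in R:
    im=cams.get_image(n); f=im["frame"]; hsv=cv2.cvtColor(f,cv2.COLOR_BGR2HSV)
    x0,y0,x1,y1=R[n][0]; s=hsv[y0:y1,x0:x1].astype(int)
    m=((s[...,2]>150)&(s[...,1]<60)).astype(np.uint8)
    m=((s[...,0]<50)|(s[...,2]>210)).astype(np.uint8)*((s[...,2]>90).astype(np.uint8))
    cs=max(cv2.findContours(m,0,1)[0],key=cv2.contourArea); bx=cv2.boundingRect(cs); print(n,"cup bbox",bx[0]+x0,bx[1]+y0,bx[2:])
    x0,y0,x1,y1=R[n][2]; s=hsv[y0:y1,x0:x1].astype(int)
    m=((s[...,1]>150)&(s[...,0]>95)).astype(np.uint8); bx=cv2.boundingRect(m);print("blue",bx[0]+x0,bx[1]+y0,bx[2:],onplane(im,bx[0]+x0+bx[2]/2,bx[1]+y0+bx[3]/2,35).round(0))
    x0,y0,x1,y1=R[n][1]; s=hsv[y0:y1,x0:x1].astype(int)
    g=((s[...,0]>15)&(s[...,0]<32)&(s[...,1]>150)).astype(np.uint8)
    r=(((s[...,0]<6)|(s[...,0]>174))&(s[...,1]>180)&(s[...,2]>100)).astype(np.uint8)
    k,_,st,c=cv2.connectedComponentsWithStats(r)
    for i in range(1,k):
        if st[i,4]>4: print("red",c[i]+[x0,y0],st[i,4],onplane(im,*(c[i]+[x0,y0]),155).round(1))
    cs=max(cv2.findContours(g,0,1)[0],key=cv2.contourArea); bx=cv2.boundingRect(cs); print("gold",bx[0]+x0,bx[1]+y0,bx[2:])
    a=f[175:215,335:375] if n=="scene" else f[215:265,262:312]
    b=f[115:215,225:305] if n=="scene" else f[215:335,315:405]
    o=[cv2.resize(q,None,fx=400/q.shape[0],fy=400/q.shape[0],interpolation=0) for q in(a,b)]
    cv2.imwrite(f"pics/z_{n}.png",np.hstack(o))
A=cv2.imread("pics/z_scene.png");B=cv2.imread("pics/z_side.png");w=max(A.shape[1],B.shape[1])
P=lambda q:cv2.copyMakeBorder(q,0,0,0,w-q.shape[1],0)
q=np.vstack([P(A),P(B)]);cv2.imwrite("pics/z.png",cv2.resize(q,None,fx=.75,fy=.75)); 
E
python3 m.py
```

```text
scene cup bbox 341 191 (26, 21)
blue 394 240 (29, 24) [575. 263.  35.]
red [254.03571429 136.32142857] 28 [ 499.4 -138.2  155. ]
red [274.8 142.2] 15 [497.7 -86.6 155. ]
red [254.71428571 155.42857143] 7 [ 552.4 -106.8  155. ]
gold 242 122 (39, 43)
side cup bbox 272 224 (29, 35)
blue 275 168 (0, 0) [597. 353.  35.]
red [376.27586207 238.20689655] 29 [ 551.  -107.2  155. ]
red [347.875 240.   ] 24 [505.7 -81.2 155. ]
red [365.5 259.5] 8 [ 500.8 -138.9  155. ]
gold 340 226 (48, 39)
```

View pics/z.png

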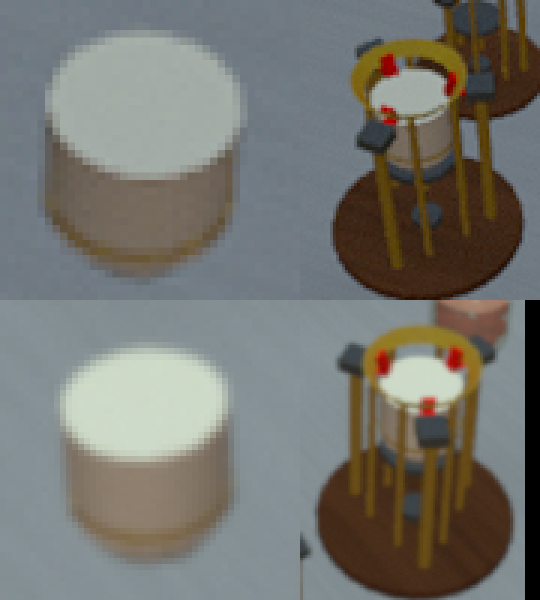

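```bash
python3 - <<'E'
from h import *
for n,c,g,b in(("scene",(353.8,188.4),(260.8,141.2),(267,0)),("side",(285.7,231.5),(363.3,0),(360.5,0))):
    im=cams.get_image(n); print(n,"cup",onplane(im,*c,60).round(1))
    for p in [(518,-110,169),(518,-110,150),(518,-110,0)]: print(p,proj(im,p).round(1))
    if g[1]: print("ring",onplane(im,*g,169).round(1))
s=arm.read_state(); from scipy.spatial.transform import Rotation as R
print(R.from_quat(s["ee_rot"]).as_matrix().round(3))
E
```

```text
scene cup [474.4  97.7  60. ]
(518, -110, 169) [260.5 140.3]
(518, -110, 150) [261.3 146.7]
(518, -110, 0) [267.4 191.3]
ring [ 520.2 -107.9  169. ]
side cup [476.5  98.7  60. ]
(518, -110, 169) [363.3 240.5]
(518, -110, 150) [362.9 248.3]
(518, -110, 0) [359.9 303.3]
[[ 0.965 -0.261 -0.   ]
 [-0.261 -0.965 -0.   ]
 [ 0.     0.    -1.   ]]
```

Emit:
{"name": "servo_tool", "arguments": {"commands": [[[0, 0, 0, 0, 0, 0, -7], [0, 0, 0, 0, 0, 0, -7], [0, 0, 0, 0, 0, 0, -1.1], [0, 0.02, 0.033, 0, 0, 0, 0], [0, 0.02, 0.033, 0, 0, 0, 0], [0, 0.02, 0.033, 0, 0, 0, 0], [0, 0.02, 0.033, 0, 0, 0, 0], [0, 0.02, 0.033, 0, 0, 0, 0], [0, 0.02, 0.033, 0, 0, 0, 0], [0, 0.02, 0.033, 0, 0, 0, 0]]]}}

```text
clock: 1.18
position: [303.4, 370.6, 231.6]
ee_rot: [1.0, -0.001, 0.0, -0.0]
contact_force: [0.6, 0.5, -0.4]
gripper_width: 85.4
grasp_force: 0.0
```

Emit:
{"name": "servo_tool", "arguments": {"commands": [[[0, 0.02, 0.033, 0, 0, 0, 0], [0, 0.02, 0.033, 0, 0, 0, 0], [0, 0.02, 0.033, 0, 0, 0, 0], [0, 0.02, 0.033, 0, 0, 0, 0], [0, 0.02, 0.033, 0, 0, 0, 0], [0, 0.02, 0.033, 0, 0, 0, 0], [0, 0.02, 0.033, 0, 0, 0, 0], [0, 0.02, 0.033, 0, 0, 0, 0], [0, 0, 0, 0, 0, 0, 0], [0, 0, 0, 0, 0, 0, 0]]]}}

```text
clock: 2.02
position: [463.4, 106.5, 231.2]
ee_rot: [1.0, -0.003, -0.0, 0.0]
contact_force: [0.7, 0.8, 0.3]
gripper_width: 85.3
grasp_force: 0.0
```

```bash
python3 - <<'E'
from h import *
im=cams.get_image("wrist"); f=im["frame"]
for p in [(475.5,98,60),(518.5,-109.5,169)]: 
    q=proj(im,p); print(q.round(1)); cv2.drawMarker(f,tuple(int(x) for x in q),(255,0,255),0,10,1)
cv2.imwrite("pics/w1.png",f)
E
```

```text
[327.7 175.1]
[633.7 141.6]
```

View pics/w1.png

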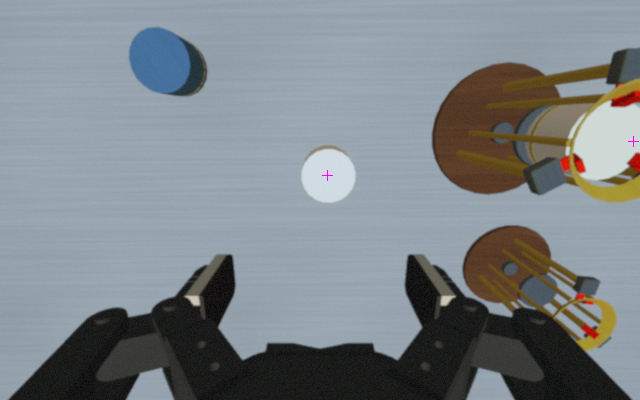

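The wrist view shows the white cup's top at (328,175), which matches the estimate to within 1 px. I'll move over the cup and go down.

Emit:
{"name": "servo_tool", "arguments": {"commands": [[[0, 0.012, 0.009, 0, 0, 0, 0], [0, 0, 0, 0.03, 0, 0, 0], [0, 0, 0, 0.03, 0, 0, 0], [0, 0, 0, 0.03, 0, 0, 0], [0, 0, 0, 0.03, 0, 0, 0], [0, 0, 0, 0.03, 0, 0, 0], [0, 0, 0, 0.02, 0, 0, 0], [0, 0, 0, 0.02, 0, 0, 0], [0, 0, 0, 0.013, 0, 0, 0], [0, 0, 0, 0, 0, 0, 0]]]}}

```text
clock: 2.9
position: [472.6, 99.8, 25.9]
ee_rot: [1.0, 0.0, -0.003, 0.001]
contact_force: [-0.6, 0.5, -0.2]
gripper_width: 85.3
grasp_force: 0.0
```

Emit:
{"name": "servo_tool", "arguments": {"commands": [[[120, 0, 0, 0, 0, 0, 0], [120, 0, 0, 0, 0, 0, 0], [120, 0, 0, 0, 0, 0, 0], [120, 0, 0, 0, 0, 0, 0], [120, 0, 0, 0, 0, 0, 0], [120, 0, 0, 0, 0, 0, 0], [120, 0, 0, 0, 0, 0, 0], [120, 0, 0, 0, 0, 0, 0]]]}}

```text
clock: 3.57
position: [476.0, 100.3, 30.0]
ee_rot: [1.0, 0.0, 0.002, -0.001]
contact_force: [-2.0, 3.4, 6.6]
gripper_width: 58.0
grasp_force: 65.0
```

Emit:
{"name": "servo_tool", "arguments": {"commands": [[[120, 0, 0, -0.01, 0, 0, 0], [120, 0, 0, -0.02, 0, 0, 0], [120, 0, 0, -0.03, 0, 0, 0], [120, 0, 0, -0.03, 0, 0, 0], [120, 0, 0, -0.03, 0, 0, 0], [120, 0, 0, -0.03, 0, 0, 0], [120, 0, 0, -0.03, 0, 0, 0], [120, 0, 0, -0.02, 0, 0, 0], [120, 0, 0, 0, 0, 0, 0], [120, 0, 0, 0, 0, 0, 0]]]}}

```text
clock: 4.4
position: [474.6, 99.4, 229.2]
ee_rot: [1.0, -0.0, 0.001, -0.001]
contact_force: [0.0, -0.2, -1.3]
gripper_width: 57.9
grasp_force: 64.5
```

Emit:
{"name": "servo_tool", "arguments": {"commands": [[[120, 0.0025, 0.01, 0, 0, 0, 0], [120, 0.005, 0.025, 0, 0, 0, 0], [120, 0.007, 0.035, 0, 0, 0, 0], [120, 0.007, 0.035, 0, 0, 0, 0], [120, 0.007, 0.035, 0, 0, 0, 0], [120, 0.007, 0.035, 0, 0, 0, 0], [120, 0.005, 0.025, 0, 0, 0, 0], [120, 0.002, 0.01, 0, 0, 0, 0], [120, 0, 0, 0, 0, 0, 0], [120, 0, 0, 0, 0, 0, 0]]]}}

```text
clock: 5.23
position: [516.3, -111.1, 226.7]
ee_rot: [1.0, -0.001, -0.002, -0.0]
contact_force: [-0.7, -0.4, -2.1]
gripper_width: 57.6
grasp_force: 64.7
```

```bash
python3 - <<'E'
from h import *
p=arm.read_state()["position"]; print(p.round(1))
o=[]
for n in("scene","side"):
    im=cams.get_image(n); f=im["frame"]
    u,v=proj(im,(p[0],p[1],190)).astype(int); o.append(cv2.resize(f[max(v-50,0):max(v-50,0)+100,u-50:u+50],(400,400),interpolation=0)); print(n,u-50,max(v-50,0))
im=cams.get_image("wrist"); cv2.imwrite("pics/c2.png",np.hstack(o)); cv2.imwrite("pics/w2.png",im["frame"])
E
```

```text
[ 516.3 -111.1  226.7]
scene 209 82
side 313 182
```

View pics/c2.png

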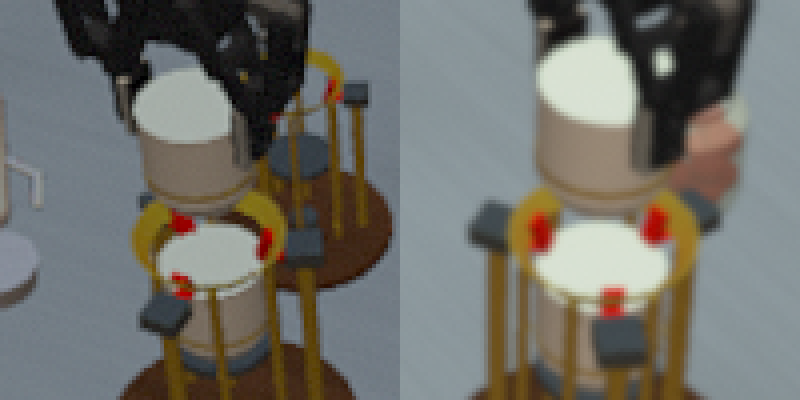

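View pics/w2.png

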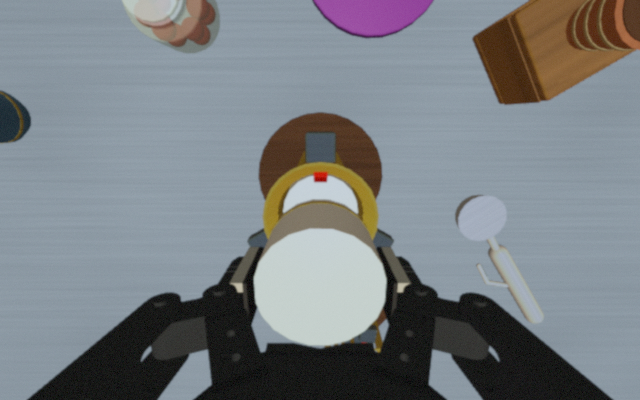

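The wrist view shows the cup centred at (320,287) and the ring at column 321, so they line up sideways. Next I'll check the fore-aft offset.

```bash
python3 - <<'E'
from h import *
im=cams.get_image("wrist"); p=arm.read_state()["position"]
print(p.round(1),onplane(im,320,287.3,p[2]+30).round(1)); 
for q in[(518.5,-109.5,169),(558.5,-109.5,169),(518.5,-109.5,0),(581,-109.5,0)]: print(q,proj(im,q).round(1))
E
```

```text
[ 517.  -109.7  228.1] [ 518.  -109.6  258.1]
(518.5, -109.5, 169) [319.8 218.4]
(558.5, -109.5, 169) [319.9 163.8]
(518.5, -109.5, 0) [319.8 174.6]
(581, -109.5, 0) [319.9 124.3]
```

Emit:
{"name": "servo_tool", "arguments": {"commands": [[[120, 0.001, 0.0005, 0.015, 0, 0, 0], [120, 0, 0, 0.015, 0, 0, 0], [120, 0, 0, 0.008, 0, 0, 0], [120, 0, 0, 0.004, 0, 0, 0], [120, 0, 0, 0.002, 0, 0, 0], [120, 0, 0, 0, 0, 0, 0], [120, 0, 0, 0, 0, 0, 0]]]}}

```text
clock: 6.02
position: [518.7, -111.1, 185.0]
ee_rot: [1.0, 0.0, 0.001, 0.0]
contact_force: [-0.1, 0.4, -1.5]
gripper_width: 57.9
grasp_force: 64.6
```

Emit:
{"name": "servo_tool", "arguments": {"commands": [[[120, 0, 0, 0.001, 0, 0, 0], [120, 0, 0, 0.001, 0, 0, 0], [120, 0, 0, 0.001, 0, 0, 0], [120, 0, 0, 0, 0, 0, 0], [120, 0, 0, 0, 0, 0, 0]]]}}

```text
clock: 6.43
position: [518.3, -111.3, 181.4]
ee_rot: [1.0, -0.0, 0.0, 0.0]
contact_force: [0.0, 0.1, -1.1]
gripper_width: 58.3
grasp_force: 64.6
```

Emit:
{"name": "servo_tool", "arguments": {"commands": [[[120, 0, 0, 0.001, 0, 0, 0], [120, 0, 0, 0.001, 0, 0, 0], [120, 0, 0, 0, 0, 0, 0], [120, 0, 0, 0, 0, 0, 0]]]}}

```text
clock: 6.77
position: [518.7, -111.1, 179.5]
ee_rot: [1.0, -0.0, 0.001, -0.0]
contact_force: [0.5, 1.0, -0.4]
gripper_width: 57.9
grasp_force: 64.8
```

Emit:
{"name": "servo_tool", "arguments": {"commands": [[[120, 0, 0, 0.001, 0, 0, 0], [120, 0, 0, 0, 0, 0, 0], [120, 0, 0, 0, 0, 0, 0]]]}}

```text
clock: 7.02
position: [518.8, -111.1, 179.1]
ee_rot: [1.0, 0.0, 0.001, 0.0]
contact_force: [-0.6, 2.3, 3.2]
gripper_width: 58.2
grasp_force: 65.2
```

Emit:
{"name": "servo_tool", "arguments": {"commands": [[[60, 0, 0, 0, 0, 0, 0], [60, 0, 0, 0, 0, 0, 0], [0, 0, 0, 0, 0, 0, 0], [0, 0, 0, 0, 0, 0, 0], [0, 0, 0, 0, 0, 0, 0]]]}}

```text
clock: 7.43
position: [518.0, -111.4, 178.0]
ee_rot: [1.0, -0.0, -0.0, 0.0]
contact_force: [-0.0, 0.5, -0.1]
gripper_width: 85.5
grasp_force: 0.0
```

Emit:
{"name": "servo_tool", "arguments": {"commands": [[[0, 0, 0, -0.01, 0, 0, 0], [0, 0, 0, -0.02, 0, 0, 0], [0, 0, 0, -0.02, 0, 0, 0], [255, 0, 0, -0.015, 0, 0, 0], [255, 0, 0, 0, 0, 0, 0], [255, 0, 0, 0, 0, 0, 0], [255, 0, 0, 0, 0, 0, 0], [255, 0, 0, 0, 0, 0, 0], [255, 0, 0, 0, 0, 0, 0], [255, 0, 0, 0, 0, 0, 0]]]}}

```text
clock: 8.27
position: [517.9, -111.2, 242.5]
ee_rot: [1.0, -0.0, -0.001, 0.0]
contact_force: [-0.4, -0.4, 0.6]
gripper_width: 0.7
grasp_force: 0.0
```

```bash
python3 - <<'E'
from h import *
print({k:v for k,v in arm.read_state().items() if k in("position","gripper_width","clock")})
o=[]
for n in("scene","side"):
    im=cams.get_image(n); f=im["frame"]
    u,v=proj(im,(518,-110,190)).astype(int); o.append(cv2.resize(f[v-50:v+50,u-50:u+50],(400,400),interpolation=0))
    print(u-50,v-50,"top centre pred",proj(im,(518.5,-110,210)))
cv2.imwrite("pics/c3.png",np.hstack(o))
E
```

```text
{'clock': 8.2667, 'position': array([ 517.91107647, -111.23577962,  242.50567738]), 'gripper_width': 0.6799328323031766}
209 83 top centre pred [258.39039946 126.14628125]
313 181 top centre pred [364.49403169 222.83917661]
```

View pics/c3.png

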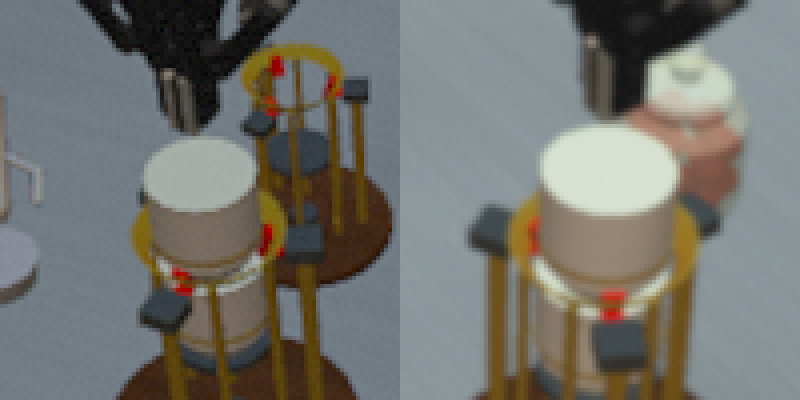

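The cup sits upright in the funnel with its top at about (201,174) and (609,168) in the crop, within 1.5 mm of the prediction. Now I'll push it down.

Emit:
{"name": "servo_tool", "arguments": {"commands": [[[255, 0.001, -0.001, 0.012, 0, 0, 0], [255, 0, 0, 0.012, 0, 0, 0], [255, 0, 0, 0.004, 0, 0, 0], [255, 0, 0, 0.004, 0, 0, 0], [255, 0, 0, 0.004, 0, 0, 0], [255, 0, 0, 0.004, 0, 0, 0], [255, 0, 0, 0, 0, 0, 0]]]}}

```text
clock: 8.95
position: [520.2, -110.5, 204.7]
ee_rot: [1.0, 0.0, 0.001, 0.0]
contact_force: [-0.4, -0.5, 4.2]
gripper_width: -0.2
grasp_force: 2.2
```

Emit:
{"name": "servo_tool", "arguments": {"commands": [[[255, 0, 0, 0.004, 0, 0, 0], [255, 0, 0, 0.004, 0, 0, 0], [255, 0, 0, 0.004, 0, 0, 0], [255, 0, 0, 0.004, 0, 0, 0], [255, 0, 0, 0.004, 0, 0, 0], [255, 0, 0, 0, 0, 0, 0]]]}}

```text
clock: 9.45
position: [520.0, -110.4, 184.6]
ee_rot: [1.0, 0.0, 0.001, 0.0]
contact_force: [-0.4, -0.1, 3.2]
gripper_width: -0.1
grasp_force: 1.8
```

```bash
cat > look.py <<'E'
from h import *; import sys
o=[]
for n in("scene","side"):
    im=cams.get_image(n); f=im["frame"]
    u,v=proj(im,(518,-110,150)).astype(int); o.append(cv2.resize(f[v-50:v+50,u-50:u+50],(400,400),interpolation=0))
cv2.imwrite(sys.argv[1],np.hstack(o))
E
python3 look.py pics/c4.png
```

```text
(no output)
```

View pics/c4.png

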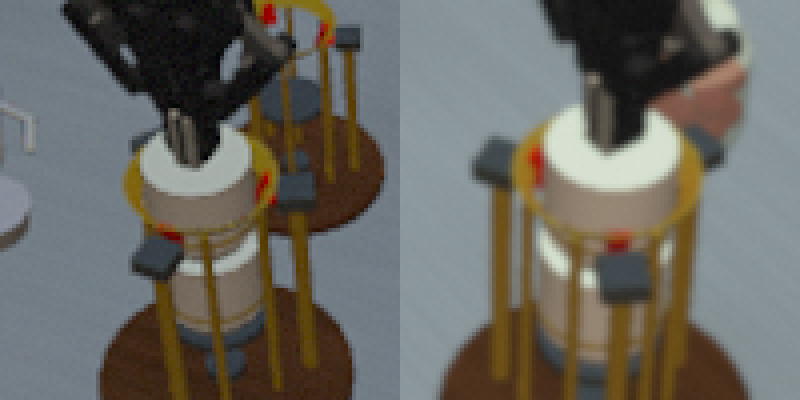

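The pile is going down straight: the cup's top is at (195,163) in the crop, the old cup is below it, and the fingers are centred. I'll continue.

Emit:
{"name": "servo_tool", "arguments": {"commands": [[[255, 0, 0, 0.004, 0, 0, 0], [255, 0, 0, 0.004, 0, 0, 0], [255, 0, 0, 0.004, 0, 0, 0], [255, 0, 0, 0.004, 0, 0, 0], [255, 0, 0, 0.004, 0, 0, 0], [255, 0, 0, 0.004, 0, 0, 0], [255, 0, 0, 0.003, 0, 0, 0], [255, 0, 0, 0.003, 0, 0, 0], [255, 0, 0, 0.003, 0, 0, 0], [255, 0, 0, 0, 0, 0, 0]]]}}

```text
clock: 10.38
position: [520.1, -110.3, 151.3]
ee_rot: [1.0, 0.0, 0.001, 0.0]
contact_force: [0.4, 0.2, 1.0]
gripper_width: -0.1
grasp_force: 0.2
```

Emit:
{"name": "servo_tool", "arguments": {"commands": [[[255, 0, 0, 0.002, 0, 0, 0], [255, 0, 0, 0.002, 0, 0, 0], [255, 0, 0, 0.001, 0, 0, 0], [255, 0, 0, 0, 0, 0, 0], [255, 0, 0, 0, 0, 0, 0], [255, 0, 0, 0, 0, 0, 0]]]}}

```text
clock: 10.88
position: [519.8, -110.6, 146.2]
ee_rot: [1.0, 0.0, 0.001, 0.0]
contact_force: [-0.7, -0.4, 7.9]
gripper_width: -0.4
grasp_force: 3.4
```

Emit:
{"name": "servo_tool", "arguments": {"commands": [[[255, 0, 0, 0.001, 0, 0, 0], [255, 0, 0, 0.001, 0, 0, 0], [255, 0, 0, 0, 0, 0, 0], [255, 0, 0, 0, 0, 0, 0], [255, 0, 0, 0, 0, 0, 0]]]}}

```text
clock: 11.3
position: [519.8, -110.6, 144.2]
ee_rot: [1.0, 0.0, 0.001, 0.0]
contact_force: [-1.2, -1.8, 6.2]
gripper_width: -0.2
grasp_force: 3.5
```

```bash
python3 look.py pics/c5.png
```

```text
(no output)
```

View pics/c5.png

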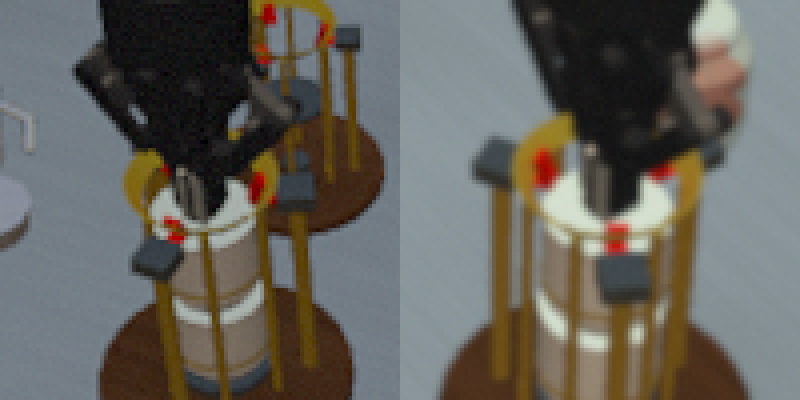

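The catches at (172,230), (258,185) and (617,240) now reach in over the cup's top. I'll lift gently.

Emit:
{"name": "servo_tool", "arguments": {"commands": [[[255, 0, 0, -0.001, 0, 0, 0], [255, 0, 0, -0.001, 0, 0, 0], [255, 0, 0, -0.001, 0, 0, 0], [255, 0, 0, -0.001, 0, 0, 0], [255, 0, 0, -0.001, 0, 0, 0], [255, 0, 0, -0.002, 0, 0, 0], [255, 0, 0, 0, 0, 0, 0], [255, 0, 0, 0, 0, 0, 0]]]}}

```text
clock: 12.07
position: [519.2, -110.2, 150.2]
ee_rot: [1.0, -0.0, -0.0, -0.0]
contact_force: [-0.5, 0.4, 3.3]
gripper_width: 0.1
grasp_force: 1.4
```

Emit:
{"name": "servo_tool", "arguments": {"commands": [[[255, 0, 0, -0.001, 0, 0, 0], [255, 0, 0, -0.001, 0, 0, 0], [255, 0, 0, -0.001, 0, 0, 0], [255, 0, 0, 0, 0, 0, 0], [255, 0, 0, 0, 0, 0, 0], [255, 0, 0, 0, 0, 0, 0]]]}}

```text
clock: 12.57
position: [519.2, -110.2, 153.1]
ee_rot: [1.0, -0.0, -0.0, -0.0]
contact_force: [0.7, -0.7, -0.6]
gripper_width: -0.0
grasp_force: 0.0
```

Emit:
{"name": "servo_tool", "arguments": {"commands": [[[255, 0, 0, -0.01, 0, 0, 0], [255, 0, 0, -0.02, 0, 0, 0], [255, 0, 0, -0.03, 0, 0, 0], [255, 0, 0, -0.03, 0, 0, 0], [255, 0, 0, 0, 0, 0, 0], [255, 0, 0, 0, 0, 0, 0], [255, 0, 0, 0, 0, 0, 0], [255, 0, 0, 0, 0, 0, 0]]]}}

```text
clock: 13.23
position: [518.5, -110.2, 242.4]
ee_rot: [1.0, -0.0, -0.001, -0.0]
contact_force: [-0.7, -0.1, 0.1]
gripper_width: 0.1
grasp_force: 0.0
```

```bash
python3 look.py pics/c6.png
```

```text
(no output)
```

View pics/c6.png

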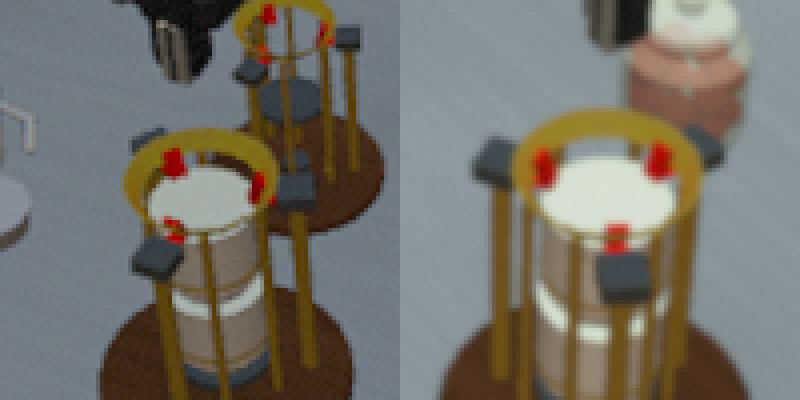

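The cup is level at the catches, with all three red catches over it and the old cup beneath it, and the gripper is clear. I'll hand in.

```bash
python3 -c "
from bench import ticket; print(ticket.job_done())"
```

```text
the job is handed in; nothing more can be done
None
```

The white cup is in the dispenser, held down on the pile by all three red catches in the last camera views; the arm was clear and never went near the blue cup, and the job was handed in at about 13 s with no verdict returned.

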